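Prop up a tilting cake stand with a wedge

ROBOT

A 6-joint arm with a two-finger parallel gripper is mounted at the origin on the work surface. World frame = base frame: x ahead of the robot, y to its left, z up, the work surface at z = 0. Lengths are in m, angles in rad, forces in N, time in s.
With the tool pointing down it reaches from about 0.35 to 0.975 m from the base axis. Payload 7.1 kg.
Tool frame: the origin (TCP) lies midway between the tips of the shut fingers; the grasp point (between the pads) lies 19 mm behind it (arm.grip_point_offset is the z of the grasp point in the tool frame, in m); z points along the fingers, y is the line along which they close (so a half turn about z gives the same grasp; the last joint's range is limited). The gripper opens to 88 mm and grips with 3 to 60 N. Pads are 20 mm wide; open, the fingers measure 115 mm over their backs; the gripper's body (75 mm by 178 mm) begins 61 mm behind the grasp point.
Start: joints at [-1.22, 0.423, 1.63, -0, 1.089, -0.019], TCP at [0.226, -0.583, 0.223] pointing down, gripper open.
Joint ranges: [-3, 3], [-0.9, 2.11], [0.09, 2.58], [-1.31, 4.45], [0.11, 2.69], [-2.54, 2.54]. Speed limits (rad/s): [2.39, 2.39, 3.01, 3.14, 3.14, 3.14].

INTERFACE

Orientations are given as a 3x3 rotation matrix whose columns are the frame's x, y, z axes.
In Python, from plant import arm gives the robot as it stands.
- The arm moves only by the tool apply_moves, never from a script. Its argument "deltas" is a list of rows, each a list of 3 entries, a list of its own where there are three numbers: the turn, a rotation vector about the tool's x, y, z in degrees, then the shift along the tool's x, y, z in cm, then the opening, from 0 (shut) to 1 (fully open). A call has 1 to 5 rows; each row shifts and turns the commanded pose from where the row before left it, along the tool's axes as they then stand; what a row does not reach is not made up. A row lasts 1/10 s, in which the tool goes at most 50 mm and 8.59 degrees, less where a joint would pass 70% of its speed; a pose out of reach is approached as far as the arm can. A call is refused whole if a number of a shift passes 5 or a number of a turn 8.59, either way. A call with a gripper value outside its range is refused whole. The fingers move at their own pace and stop on an object; the grip force is fixed at half the most. Time passes only in rows, so rows that do not move let the fingers close. It gives the time, the measured TCP pose, the force, the opening and the grip force at its end, in the units of the state.
- arm.get_state(): the state, without advancing time (a new reading comes with each control period).
- arm.camera(name): name is "side" or "top" or "wrist"; returns (picture, depth): 420x560x3 uint8, red, green, blue; 420x560 float32, m along the optical axis (not along the pixel's ray), 0 where there is no reading.
- arm.get_calibration(name): a dict with "vfov" (degrees; the focal length in pixels is half the picture's height over the tangent of half this angle, whatever the lens; pixels are square), "cx", "cy" (the principal point, pixels), "k1" (the pictures are not rectified: a ray, as slopes to the right and down, at radius r is drawn at 1 + k1 r^2 times it, then the intrinsics apply), "cam_to_world" (4x4, takes a point from camera to world coordinates). Camera axes: x right, y up, looking along -z (the intrinsics and any distortion apply to the point x, -y, -z); pixel columns grow to the right and rows downward; lengths in m; the calibration is good to about 2 mm. A picture is of the moment at which its call begins: read the wrist's pose just before it. get_calibration takes no time and is no camera call; for the wrist camera it gives the pose at the moment of the call.
- arm.job_done(): hands the job in; it is judged then, once.
The state is a dict: "t": time; "joint_positions": joint angles; "qd": joint speeds; "joint_efforts": joint torques, N m; "ee_pos": TCP position; "ee_rot": TCP orientation; "force": force on the tool from outside, world axes, zero at the start; "moment": the same for the moment, N m; "opening": finger opening in m; "finger_force": force on a finger pad.
Only numpy, scipy, OpenCV 4.12 (cv2) and the standard library are available. Lean on these libraries where they do the work, as an engineer would, in place of code of your own. Each camera call takes 0.05 s, during which the arm holds its last target. There are 200 camera calls.

TASK

Slide the blue cover of the wooden tool box fully open, take out the orange wedge, set it flat on the worktop in front of the cake stand, and push it tip first, straight in under the middle of the white plate's front edge until the plate just lifts off its two rubber feet (about 8 mm clear; anything from 4 to 12 mm is fine, so do not drive the wedge in all the way). Lift the plate with the wedge only, and finish while still gripping the wedge in place, flat on the worktop, with the plate resting on it. Leave the bowl, the jar and the pastry cutter alone.

Things in the scene. Friction and masses are not known exactly. Their poses are not given: they have to be found in the camera images.
- cover_grip (a point): Centre of the white grip block on the flat blue sliding cover (172 x 142 x 6 mm) of the tool box. Block: 50 mm (box x) by 16 mm (box y, the sliding direction) by 30 mm tall. It stands on the cover's top, which is 56 mm above the worktop; this point is 71 mm above the worktop. Axes as the box's.
- cover (a joint): How far the cover has slid along the box's +y, in m: 0 covers the wedge's well, 0.136 is fully open (end stop), over the other well. Starts between 0 and 0.03, slides with 1 to 3 N, stays where it is left.
- box: Light-wood tool box fixed to the worktop, 172 mm (x) by 278 mm (y) by 50 mm tall, walls 6 mm, floor 5 mm thick. Origin: centre of its underside, z up. Two wells, each 160 mm (x) by 130 mm (y), 45 mm deep: the wedge lies flat in the one centred at y = -68 mm; the one at y = +68 mm holds fixed rods. The cover slides on the rim.
- wedge_grip (a point): Centre of the orange wedge's grip block: 28 mm long (x), 30 mm wide (y, grip across this), 40 mm tall. x points to the tip, z up. From here the tip is 94 mm along +x, the rear end 14 mm along -x, the flat underside 20 mm below. Ramp: 36 mm wide, 80 mm long, 5 mm high at the tip, 26.6 mm where it meets the block. About 120 g. It starts flat in the well, this point 25 mm above the worktop.
- stand: Low aluminium frame of the cake stand, fixed. Origin: on the worktop, straight below the middle of the plate's front edge; x points level from that edge to the hinge 240 mm behind (the way to push the wedge), z up. Two black rubber feet, 22 mm wide, 12 mm tall, at y = +80 and -80 mm just behind the edge, carry the plate; bare worktop between them.
- plate_edge (a point): Middle of the lower front edge of the white plate (240 mm along stand x, 200 mm wide, 8 mm thick), hinged at its back. It carries a green cake, 100 mm high, 68 mm back from the edge. This point is 12 mm above the worktop at rest. Lifting it takes 2 to 5 N; it falls back by itself. The ramp meets it with the tip about 26 mm in; each mm more lifts it 0.27 mm.
- bowl: White bowl, 124 mm across, 55 mm tall; bystander. Origin: centre of its underside.
- jar: Amber jar, 64 mm across, 85 mm tall; bystander. Origin: centre of its underside.
- cutter: Round copper pastry cutter (open ring), 56 mm across, 28 mm tall; bystander. Origin: centre of its underside.
Not all that is in view belongs to the job. Of the things like the part that bears wedge_grip, leave any that is purple; of the rest the larger one is meant.

How it is judged:
On the way, in this order (a step that is already met when the one before it is completed fails the run):
1. the cover is slid fully open (value of joint cover above 0.12 m), for 0.2 s.
2. the wedge is lifted out of its well (height (world z) of wedge_grip above 0.055 m), for 0.1 s.
At the end, for the whole second after the job is handed in: Cover open past 115 mm; plate edge 4 to 12 mm off its feet, carried by the wedge (over 0.5 N), not by the robot; wedge gripped (over 1 N), at rest, flat on the worktop (5 mm, 0.1 rad), pointing straight in (12 degrees), within 30 mm of the middle; held so through the last second (value of joint cover above 0.115 m and height (world z) of plate_edge between 0.016 and 0.0245 m and contact force between wedge and plate above 0.5 N and contact force between the fingers and wedge above 1 N and contact force between each of the fingers, the arm and plate below 0.5 N and height (world z) of wedge_grip below 0.025 m and angle between wedge_grip's own z axis and vertical below 0.1 rad and angle between the x axis of wedge_grip and the x axis of stand, either way round below 0.21 rad and y of wedge_grip in the frame of stand between -0.03 and 0.03 m and x of wedge_grip in the frame of stand below 0 m and linear speed of wedge below 0.02 m/s); the arm keeps its last pose, push and grip.
It fails at once if the robot itself pushes or lifts the plate (contact force between any of the fingers, the arm and plate above 5 N).
It fails at once if a bystander is disturbed (moved over 30 mm) (distance of any of bowl, jar, cutter from where it was at the start of the episode above 0.03 m).
It also fails if it takes over 54 s, if anything falls off the work surface, if the arm or the gripper's body presses on something with over 40 N, if the wrist force passes 120 N, or if a joint passes its speed limit or range.

## Working session

There is one attempt and no reset: what is moved stays moved. The work goes in short steps, Python scripts to look and compute and a tool call to move; the robot and the scene stay as the last step left them, time stands still between calls to the robot, and variables do not carry over. Pictures are saved under pics/ and viewed, at most 10 in all, crops included, and the job is handed in when it is done.

Besides the shell and the picture viewer there is one more tool, called after "Emit:" in YAML: its name, and indented under it one key for each argument. apply_moves: Moves the arm, as the interface text tells. Its arguments: {"type":"object","properties":{"deltas":{"type":"array"}},"required":["deltas"]}

```bash
mkdir -p pics; cat > h.py <<'E'
import numpy as np, cv2
from plant import arm
def snap(n):
    c=arm.get_calibration(n); p,d=arm.camera(n); return c,p,d
def K(c):
    f=210/np.tan(np.radians(c['vfov'])/2); return np.array([[f,0,c['cx']],[0,f,c['cy']],[0,0,1.]])
def slopes(c,uv):
    uv=np.array(uv,float).reshape(-1,1,2)
    return cv2.undistortPoints(uv,K(c),np.array([c['k1'],0,0,0,0.])).reshape(-1,2)
def onplane(c,uv,z):
    s=slopes(c,uv); T=np.array(c['cam_to_world']); d=np.c_[s[:,0],-s[:,1],-np.ones(len(s))]@T[:3,:3].T
    o=T[:3,3]; return o+d*((z-o[2])/d[:,2])[:,None]
def cloud(c,d):
    v,u=np.mgrid[0:420,0:560]; s=slopes(c,np.c_[u.ravel(),v.ravel()]); z=d.ravel()
    T=np.array(c['cam_to_world']); P=np.c_[s[:,0]*z,-s[:,1]*z,-z]@T[:3,:3].T+T[:3,3]
    P[z==0]=np.nan; return P.reshape(420,560,3)
def save(n,p): cv2.imwrite('pics/'+n,cv2.cvtColor(p,cv2.COLOR_RGB2BGR))
E
python3 - <<'E'
from h import *
c,p,d=snap('top'); save('top0.png',p); np.savez('top0.npz',p=p,d=d)
print(c); c2,p2,d2=snap('side'); save('side0.png',p2)
s=arm.get_state(); print(s['ee_pos'],s['ee_rot'],s['t'],arm.grip_point_offset)
E
```

```text
{'vfov': 51.20228027247474, 'cx': 279.1127164464424, 'cy': 211.1406171848021, 'k1': -0.05829318914021789, 'cam_to_world': array([[-0.01764898,  0.99413423, -0.10670352,  0.43582046],
       [-0.99965163, -0.01545013,  0.02139882,  0.14911573],
       [ 0.01962472,  0.10704401,  0.99406059,  1.12558612],
       [ 0.        ,  0.        ,  0.        ,  1.        ]])}
[ 0.22575056 -0.58224024  0.22196958] [[ 9.32392896e-01  3.61446077e-01 -4.70785944e-04]
 [ 3.61446379e-01 -9.32391906e-01  1.35955095e-03]
 [ 5.24473517e-05 -1.43779952e-03 -9.99998965e-01]] 0.1 -0.0187
```

View pics/top0.png

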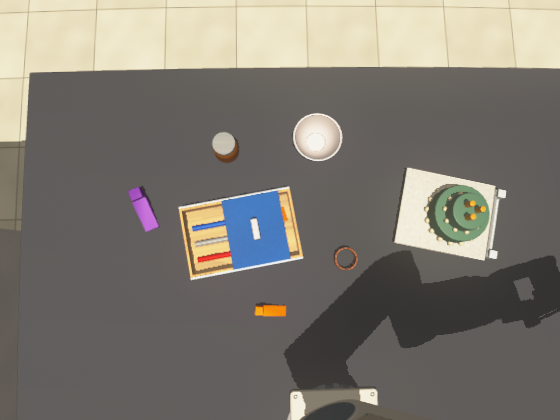

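View pics/side0.png

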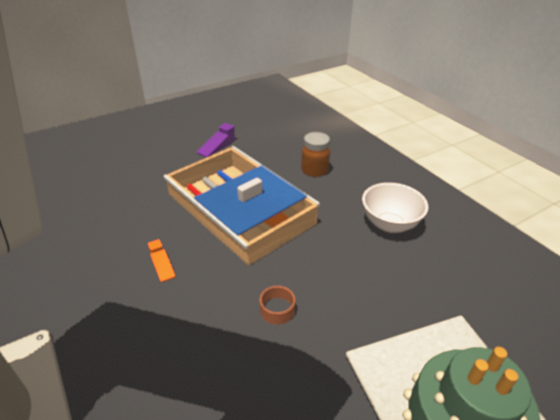

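Top view: the box is at (240,232) with its rods (the +y well) on the left, and the cover grip is at (255,229). The plate's front edge runs (409,170)–(397,245), with the hinge on the right. Candidates for the wedge are the purple one at (143,210), a small loose orange one at (270,311), and the orange piece in the well at (284,213), which is mostly covered. The task puts the wedge in the well and the larger one is meant, so I choose (284,213). I'll check it in a close crop once the cover is open.

```bash
python3 - <<'E'
from h import *
z=np.load('top0.npz'); p,d=z['p'],z['d']; c=arm.get_calibration('top'); P=cloud(c,d)
hsv=cv2.cvtColor(p,cv2.COLOR_RGB2HSV); H,S,V=cv2.split(hsv)
def rect(m,zz,n):
    m=m.astype(np.uint8); k,l,st,ce=cv2.connectedComponentsWithStats(m); 
    i=1+np.argmax(st[1:,4]); pts=np.argwhere(l==i)[:,::-1]
    w=onplane(c,pts,zz)[:,:2]; r=cv2.minAreaRect((w*1000).astype(np.float32)); print(n,len(pts),r,cv2.boxPoints(r).round().tolist(), 'z',np.nanmedian(P[l==i][:,2])); return l==i
blue=(H>105)&(H<125)&(S>150); blue[:,:222]=0; rect(blue,.056,'cover')
g=np.zeros_like(H,bool); g[215:245,245:265]=1; rect(g&(S<60)&(V>150),.086,'grip')
b=np.zeros_like(H,bool); b[180:285,175:305]=1; rect(b&(V>90),.05,'box')
pl=np.zeros_like(H,bool); pl[160:262,390:492]=1; m=rect(pl&(V>120)&(S<90),.020,'plate')
print(np.nanmedian(P[200:230,403:412,2]))
for n,u in (('jar',(224,140)),('bowl',(318,137)),('cut',(346,258)),('gap',(284,213))): print(n,onplane(c,[u],.03),P[u[1],u[0]])
E
```

```text
cover 3675 ((506.617919921875, 189.34381103515625), (167.2732391357422, 146.46974182128906), 9.86966323852539) [[412.0, 247.0], [437.0, 103.0], [602.0, 132.0], [576.0, 276.0]] z 0.05634219093765758
grip 150 ((506.64398193359375, 184.89756774902344), (50.40021514892578, 16.711170196533203), 10.539144515991211) [[480.0, 189.0], [483.0, 172.0], [533.0, 181.0], [530.0, 198.0]] z 0.0858651411307545
box 13557 ((502.60247802734375, 224.8579559326172), (320.8074035644531, 256.2868347167969), 89.14727783203125) [[372.0, 66.0], [628.0, 63.0], [633.0, 383.0], [377.0, 387.0]] z 0.006296050700745681
plate 6187 ((540.0888671875, -311.2537536621094), (257.146728515625, 202.45855712890625), 77.37939453125) [[413.0, -415.0], [611.0, -459.0], [667.0, -208.0], [469.0, -164.0]] z 0.02181414676237503
0.020439801897151444
jar [[0.7387134  0.26336305 0.03      ]] [0.72273602 0.25733659 0.08779136]
bowl [[0.74359309 0.02214011 0.03      ]] [0.75116757 0.01901516 0.00303693]
cut [[ 0.43308739 -0.03952068  0.03      ]] [ 0.43301145 -0.04476233 -0.00044309]
gap [[0.54852991 0.11332641 0.03      ]] [0.55011009 0.11282464 0.01463998]
```

Emit:
apply_moves:
  deltas:
    - [[0, 0, 5.6], [0, 0, 0], 1]
    - [[0, 0, 5.6], [0, 0, 0], 1]
    - [[0, 0, 0], [2.4, -4.15, 0], 1]
    - [[0, 0, 0], [2.4, -4.15, 0], 1]
    - [[0, 0, 0], [2.4, -4.15, 0], 1]

```text
t: 0.6
ee_pos: [0.2752, -0.4459, 0.2221]
ee_rot: [[0.985, 0.172, -0.0], [0.172, -0.985, 0.001], [-0.0, -0.001, -1.0]]
force: [1.0, -0.5, 1.1]
opening: 0.0877
finger_force: 0.0
```

Emit:
apply_moves:
  deltas:
    - [[0, 0, 0], [2.4, -4.15, 0], 1]
    - [[0, 0, 0], [2.4, -4.15, 0], 1]
    - [[0, 0, 0], [2.4, -4.15, 0], 1]
    - [[0, 0, 0], [2.4, -4.15, 0], 1]
    - [[0, 0, 0], [2.4, -4.15, 0], 1]

```text
t: 1.1
ee_pos: [0.3575, -0.2206, 0.2226]
ee_rot: [[0.985, 0.173, 0.0], [0.173, -0.985, 0.0], [0.0, -0.0, -1.0]]
force: [0.1, 0.2, -0.3]
opening: 0.088
finger_force: 0.0
```

Emit:
apply_moves:
  deltas:
    - [[0, 0, 0], [2.4, -4.15, 0], 1]
    - [[0, 0, 0], [2.4, -4.15, 0], 1]
    - [[0, 0, 0], [2.4, -4.15, 0], 1]
    - [[0, 0, 0], [2.4, -4.15, 0], 1]
    - [[0, 0, 0], [2.4, -4.15, 0], 1]

```text
t: 1.6
ee_pos: [0.4397, 0.0047, 0.2227]
ee_rot: [[0.985, 0.174, 0.0], [0.174, -0.985, -0.0], [0.0, 0.0, -1.0]]
force: [1.5, -0.2, -0.0]
opening: 0.0878
finger_force: 0.0
```

```bash
cat >> h.py <<'E'
def go(target,yaw=None):
    "remaining shift in tool axes, cm, and turn about tool z, deg, to world TCP target"
    s=arm.get_state(); R=np.array(s['ee_rot']); sh=R.T@(np.array(target)-s['ee_pos'])*100
    y=np.degrees(np.arctan2(R[1,0],R[0,0])); 
    print('t %.1f'%s['t'],'pos',np.round(s['ee_pos'],4),'yaw %.2f'%y,'tilt',np.round(R[2],3),'shift',sh.round(2),'turn z',None if yaw is None else round(y-yaw,2),'F',np.round(s['force'],1),'open',round(s['opening'],4),'ff',np.round(s['finger_force'],1))
E
python3 - <<'E'
from h import *
go([.507,.186,.12],10)
z=np.load('top0.npz'); c=arm.get_calibration('top'); P=cloud(c,z['d'])
b=P[175:290,170:310].reshape(-1,3); b=b[(b[:,2]>.044)&(b[:,2]<.0535)]
print(len(b),cv2.minAreaRect((b[:,:2]*1000).astype(np.float32)))
E
```

```text
t 1.6 pos [0.4397 0.0047 0.2227] yaw 10.00 tilt [ 0.  0. -1.] shift [  9.77 -16.69  10.27] turn z -0.0 F [ 1.5 -0.2 -0. ] open 0.0878 ff 0.0
1208 ((499.7967834472656, 222.26910400390625), (180.44186401367188, 278.74267578125), 9.830541610717773)
```

Emit:
apply_moves:
  deltas:
    - [[0, 0, 0], [2.4, -4.15, 1], 1]
    - [[0, 0, 0], [2.4, -4.15, 1], 1]
    - [[0, 0, 0], [2.4, -4.15, 1], 1]
    - [[0, 0, 0], [2.4, -4.15, 2], 1]
    - [[0, 0, 0], [0.2, 0, 3], 1]

```text
t: 2.1
ee_pos: [0.5098, 0.1866, 0.144]
ee_rot: [[0.984, 0.178, 0.006], [0.178, -0.984, 0.003], [0.006, -0.002, -1.0]]
force: [0.7, -0.3, -0.5]
opening: 0.0879
finger_force: 0.0
```

Emit:
apply_moves:
  deltas:
    - [[0, 0, 0], [0, 0, 3], 1]
    - [[0, 0, 0], [0, 0, 3], 1]
    - [[0, 0, 0], [0, 0, 1.5], 1]
    - [[0, 0, 0], [0, 0, 0.3], 0]
    - [[0, 0, 0], [0, 0, 0], 0]

```text
t: 2.6
ee_pos: [0.5064, 0.1814, 0.0651]
ee_rot: [[0.985, 0.173, -0.001], [0.173, -0.985, -0.0], [-0.001, 0.0, -1.0]]
force: [-0.1, -0.2, -0.2]
opening: 0.0752
finger_force: 0.0
```

Emit:
apply_moves:
  deltas:
    - [[0, 0, 0], [0, 0, 0], 0]
    - [[0, 0, 0], [0, 0, 0], 0]
    - [[0, 0, 0], [0, 0, 0], 0]
    - [[0, 0, 0], [0, 0, 0], 0]

```text
t: 3.0
ee_pos: [0.5071, 0.1816, 0.0661]
ee_rot: [[0.985, 0.173, 0.001], [0.173, -0.985, 0.0], [0.001, -0.0, -1.0]]
force: [-0.6, 0.3, -0.2]
opening: 0.0432
finger_force: 0.0
```

Emit:
apply_moves:
  deltas:
    - [[0, 0, 0], [0, 0, 0], 0]
    - [[0, 0, 0], [0, 0, 0], 0]
    - [[0, 0, 0], [0, 0, 0], 0]
    - [[0, 0, 0], [0, 0, 0], 0]
    - [[0, 0, 0], [0, 0, 0], 0]

```text
t: 3.5
ee_pos: [0.5067, 0.1816, 0.0655]
ee_rot: [[0.985, 0.173, 0.0], [0.173, -0.985, 0.0], [0.0, -0.0, -1.0]]
force: [-0.7, 1.1, 1.8]
opening: 0.0156
finger_force: 30.0
```

Emit:
apply_moves:
  deltas:
    - [[0, 0, 0], [0, -1, 0], 0]
    - [[0, 0, 0], [0, -1, 0], 0]
    - [[0, 0, 0], [0, -1, 0], 0]
    - [[0, 0, 0], [0, -1, 0], 0]
    - [[0, 0, 0], [0, -1, 0], 0]

```text
t: 4.0
ee_pos: [0.4981, 0.2319, 0.0655]
ee_rot: [[0.985, 0.174, 0.001], [0.174, -0.985, 0.0], [0.001, -0.0, -1.0]]
force: [2.3, -0.8, 2.4]
opening: 0.0159
finger_force: 30.0
```

Emit:
apply_moves:
  deltas:
    - [[0, 0, 0], [0, -1, 0], 0]
    - [[0, 0, 0], [0, -1, 0], 0]
    - [[0, 0, 0], [0, -1, 0], 0]
    - [[0, 0, 0], [0, -1, 0], 0]
    - [[0, 0, 0], [0, 0, 0], 0]

```text
t: 4.5
ee_pos: [0.4912, 0.2718, 0.0655]
ee_rot: [[0.985, 0.174, 0.001], [0.174, -0.985, 0.001], [0.001, -0.001, -1.0]]
force: [1.3, 1.6, 2.3]
opening: 0.0157
finger_force: 30.0
```

Emit:
apply_moves:
  deltas:
    - [[0, 0, 0], [0, -0.5, 0], 0]
    - [[0, 0, 0], [0, -0.3, 0], 0]
    - [[0, 0, 0], [0, 0, 0], 0]

```text
t: 4.8
ee_pos: [0.49, 0.2785, 0.0655]
ee_rot: [[0.985, 0.173, 0.001], [0.173, -0.985, 0.001], [0.001, -0.001, -1.0]]
force: [2.7, 1.8, 1.1]
opening: 0.0159
finger_force: 30.0
```

Emit:
apply_moves:
  deltas:
    - [[0, 0, 0], [0, -0.3, 0], 0]
    - [[0, 0, 0], [0, -0.2, 0], 0]
    - [[0, 0, 0], [0, 0, 0], 0]

```text
t: 5.1
ee_pos: [0.4892, 0.2832, 0.0655]
ee_rot: [[0.985, 0.173, 0.001], [0.173, -0.985, 0.0], [0.001, -0.0, -1.0]]
force: [5.3, 0.8, 0.2]
opening: 0.016
finger_force: 30.0
```

Emit:
apply_moves:
  deltas:
    - [[0, 0, 0], [0, -0.5, 0], 0]
    - [[0, 0, 0], [0, 0, 0], 0]

```text
t: 5.3
ee_pos: [0.4883, 0.2883, 0.0655]
ee_rot: [[0.985, 0.174, 0.001], [0.174, -0.985, 0.001], [0.001, -0.0, -1.0]]
force: [4.6, 1.2, -0.3]
opening: 0.0159
finger_force: 30.0
```

Emit:
apply_moves:
  deltas:
    - [[0, 0, 0], [0, -0.4, 0], 0]
    - [[0, 0, 0], [0, 0, 0], 0]

```text
t: 5.5
ee_pos: [0.4878, 0.291, 0.0655]
ee_rot: [[0.985, 0.174, 0.001], [0.174, -0.985, -0.001], [0.001, 0.001, -1.0]]
force: [6.5, -5.6, 2.0]
opening: 0.0159
finger_force: 30.0
```

Emit:
apply_moves:
  deltas:
    - [[0, 0, 0], [0, 0, 0], 1]
    - [[0, 0, 0], [0, 0, 0], 1]
    - [[0, 0, 0], [0, 0, 0], 1]
    - [[0, 0, 0], [0, 0, -2], 1]
    - [[0, 0, 0], [0, 0, -4], 1]

```text
t: 6.0
ee_pos: [0.4846, 0.2905, 0.1231]
ee_rot: [[0.985, 0.174, -0.007], [0.174, -0.985, -0.004], [-0.007, 0.002, -1.0]]
force: [0.7, 0.7, 0.5]
opening: 0.0522
finger_force: 0.0
```

Emit:
apply_moves:
  deltas:
    - [[0, 0, 0], [0, 2, -4.5], 1]
    - [[0, 0, 0], [0, 3, -3.8], 1]
    - [[0, 0, 0], [0, 4, -2.5], 1]
    - [[0, 0, 0], [0, 4, -2], 1]
    - [[0, 0, 0], [0, 1, 0], 1]

```text
t: 6.5
ee_pos: [0.5128, 0.1517, 0.2562]
ee_rot: [[0.985, 0.171, 0.004], [0.171, -0.985, 0.001], [0.004, 0.0, -1.0]]
force: [1.0, 0.2, -1.0]
opening: 0.0872
finger_force: 0.0
```

```bash
python3 - <<'E'
from h import *
go([.512,.155,.2],10)
c,p,d=snap('wrist'); np.savez('w1.npz',p=p,d=d,**{k:np.array(v) for k,v in c.items()}); save('w1.png',p)
print(onplane(c,[[280,210]],.03))
E
```

```text
t 6.5 pos [0.5128 0.1517 0.2562] yaw 9.86 tilt [ 0.004  0.    -1.   ] shift [-0.05 -0.34  5.62] turn z -0.14 F [ 1.   0.2 -1. ] open 0.0872 ff 0.0
[[0.47507575 0.13979011 0.03      ]]
```

View pics/w1.png

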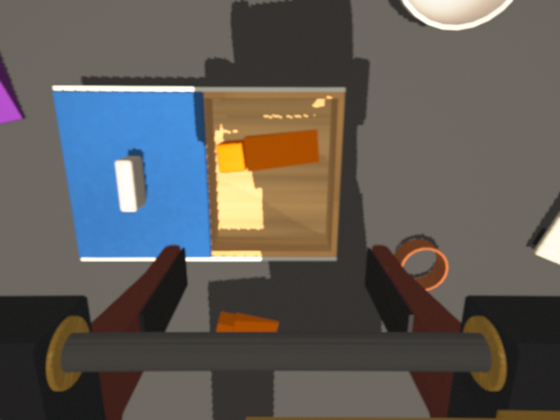

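The close view shows the cover fully open. The orange wedge lies in the well with its block at (231,157) and its tip at (319,146), longer than the small decoy at (247,324), so the choice stands.

```bash
python3 - <<'E'
from h import *
z=np.load('w1.npz'); p,d=z['p'],z['d']; c={k:z[k] for k in('vfov','cx','cy','k1','cam_to_world')}; P=cloud(c,d)
H,S,V=cv2.split(cv2.cvtColor(p,cv2.COLOR_RGB2HSV)); roi=np.zeros_like(H,bool); roi[120:185,214:326]=1
m=roi&(S>200)&(H<22)&(P[...,2]>.012)
B=P[m&(P[...,2]>.041)]; W=P[m]
mm=lambda a:cv2.minAreaRect((a[:,:2]*1000).astype(np.float32))
print('block',len(B),np.median(B[:,2]),mm(B)); print('wedge',len(W),mm(W), cv2.boxPoints(mm(W)).round().tolist())
hi=P[135:185,330:345]; rim=P[80:270,205:350].reshape(-1,3); rim=rim[(rim[:,2]>.044)&(rim[:,2]<.054)]; print('rim',mm(rim),cv2.boxPoints(mm(rim)).round().tolist())
# stand from the top view: rows of the plate's front edge, clean points
y=P[...,2]
E
```

```text
block 170 0.04433833482368524 ((526.638916015625, 200.6104736328125), (29.294893264770508, 25.70257568359375), 14.543709754943848)
wedge 2387 ((536.3280639648438, 163.15640258789062), (35.8744010925293, 103.0665054321289), 14.490391731262207) [[506.0, 209.0], [532.0, 109.0], [567.0, 118.0], [541.0, 218.0]]
rim ((511.97235107421875, 156.99127197265625), (179.41407775878906, 142.49954223632812), 9.781760215759277) [[411.0, 212.0], [436.0, 72.0], [612.0, 102.0], [588.0, 242.0]]
```

Emit:
apply_moves:
  deltas:
    - [[0, 0, -8.58], [0, 0, 0], 0.6]
    - [[0, 0, -8.58], [0, 0, 0], 0.6]
    - [[0, 0, -8.58], [0, 0, 0], 0.6]
    - [[0, 0, -8.58], [0, 0, 0], 0.6]
    - [[0, 0, -8.58], [0, 0, 0], 0.6]

```text
t: 7.05
ee_pos: [0.5103, 0.155, 0.2517]
ee_rot: [[0.598, 0.802, -0.003], [0.802, -0.598, -0.0], [-0.002, -0.002, -1.0]]
force: [0.0, -0.3, 0.9]
opening: 0.0537
finger_force: 0.0
```

Emit:
apply_moves:
  deltas:
    - [[0, 0, -8.58], [0, 0, 0], 0.6]
    - [[0, 0, -8.58], [0, 0, 0], 0.6]
    - [[0, 0, -8.58], [0, 0, 0], 0.6]
    - [[0, 0, -8.58], [0, 0, 0], 0.6]
    - [[0, 0, -8.58], [0, 0, 0], 0.6]

```text
t: 7.55
ee_pos: [0.5103, 0.155, 0.2517]
ee_rot: [[-0.108, 0.994, -0.003], [0.994, 0.108, -0.0], [0.0, -0.003, -1.0]]
force: [-0.1, -0.2, 0.0]
opening: 0.0527
finger_force: 0.0
```

Emit:
apply_moves:
  deltas:
    - [[0, 0, -8.58], [0, 0, 0], 0.6]
    - [[0, 0, 0], [0, 0, 0], 0.6]

```text
t: 7.75
ee_pos: [0.5104, 0.1549, 0.2519]
ee_rot: [[-0.25, 0.968, -0.003], [0.968, 0.25, -0.0], [0.0, -0.003, -1.0]]
force: [-0.5, -0.3, 0.1]
opening: 0.0526
finger_force: 0.0
```

```bash
python3 - <<'E'
from h import *
go([.5265,.2015,.016],104.5)
E
```

```text
t 7.8 pos [0.5104 0.1549 0.2519] yaw 104.50 tilt [ 0.    -0.003 -1.   ] shift [ 4.1   2.79 23.58] turn z -0.0 F [-0.5 -0.3  0.1] open 0.0526 ff 0.0
```

Emit:
apply_moves:
  deltas:
    - [[0, 0, 0], [2.1, 1.4, 3], 0.6]
    - [[0, 0, 0], [2, 1.4, 4], 0.6]
    - [[0, 0, 0], [0, 0, 4.5], 0.6]
    - [[0, 0, 0], [0, 0, 2.5], 0.6]
    - [[0, 0, 0], [0, 0, 0], 0.6]

```text
t: 8.25
ee_pos: [0.5249, 0.2003, 0.1089]
ee_rot: [[-0.245, 0.969, -0.009], [0.969, 0.245, -0.003], [-0.001, -0.009, -1.0]]
force: [-0.0, 0.4, 0.1]
opening: 0.0528
finger_force: 0.0
```

```bash
python3 - <<'E'
from h import *
go([.5265,.2015,.016],104.5)
c,p,d=snap('wrist'); save('w2.png',p)
E
```

```text
t 8.2 pos [0.5249 0.2003 0.1089] yaw 104.20 tilt [-0.001 -0.009 -1.   ] shift [0.08 0.27 9.29] turn z -0.3 F [-0.   0.4  0.1] open 0.0528 ff 0.0
```

View pics/w2.png

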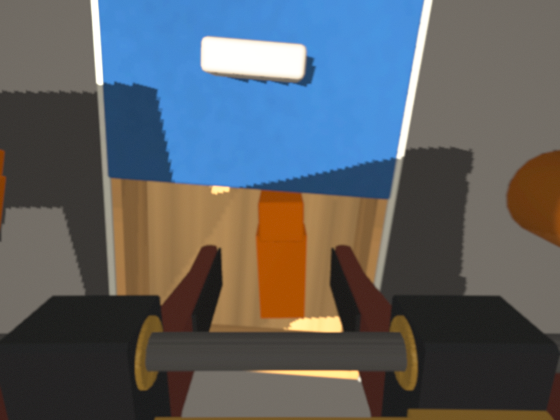

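The wedge lies straight between the fingers, with its block at (282,212) and the finger mid-line at about column 276. Both fingers clear the well walls, so I descend.

Emit:
apply_moves:
  deltas:
    - [[0, 0, 0], [0, 0, 3.5], 0.6]
    - [[0, 0, 0], [0, 0, 3], 0.6]
    - [[0, 0, 0], [0, 0, 1.5], 0.6]
    - [[0, 0, 0], [0, 0, 1], 0.6]
    - [[0, 0, 0], [0, 0, 0], 0.6]

```text
t: 8.8
ee_pos: [0.5286, 0.2007, 0.0234]
ee_rot: [[-0.247, 0.969, -0.0], [0.969, 0.247, -0.0], [0.0, -0.0, -1.0]]
force: [0.3, -0.4, 0.1]
opening: 0.0526
finger_force: 0.0
```

```bash
python3 - <<'E'
from h import *
go([.5265,.2015,.016],104.5)
E
```

```text
t 8.8 pos [0.5286 0.2007 0.0234] yaw 104.33 tilt [ 0. -0. -1.] shift [ 0.13 -0.18  0.74] turn z -0.17 F [ 0.3 -0.4  0.1] open 0.0526 ff 0.0
```

Emit:
apply_moves:
  deltas:
    - [[0, 0, 0], [0.1, -0.1, 0.7], 0.6]
    - [[0, 0, 0], [0, 0, 0], 0]
    - [[0, 0, 0], [0, 0, 0], 0]
    - [[0, 0, 0], [0, 0, 0], 0]
    - [[0, 0, 0], [0, 0, 0], 0]

```text
t: 9.3
ee_pos: [0.5276, 0.2014, 0.0169]
ee_rot: [[-0.248, 0.969, 0.001], [0.969, 0.248, 0.0], [0.0, 0.001, -1.0]]
force: [-0.1, -0.5, 3.5]
opening: 0.0298
finger_force: 30.0
```

Emit:
apply_moves:
  deltas:
    - [[0, 0, 0], [0, 0, 0], 0]
    - [[0, 0, 0], [0, 0, 0], 0]
    - [[0, 0, 0], [0, 0, -1], 0]
    - [[0, 0, 0], [0, 0, -1], 0]
    - [[0, 0, 0], [0, 0, -2], 0]

```text
t: 9.8
ee_pos: [0.5264, 0.201, 0.0564]
ee_rot: [[-0.248, 0.969, -0.002], [0.969, 0.248, -0.001], [-0.0, -0.002, -1.0]]
force: [-0.5, 0.2, -1.6]
opening: 0.0301
finger_force: 30.0
```

Emit:
apply_moves:
  deltas:
    - [[0, 0, 0], [0, 0, -2], 0]
    - [[0, 0, 0], [0, 0, -2], 0]
    - [[0, 0, 0], [0, 0, -2], 0]
    - [[0, 0, 0], [0, 0, 0], 0]
    - [[0, 0, 0], [0, 0, 0], 0]

```text
t: 10.3
ee_pos: [0.5274, 0.2013, 0.1168]
ee_rot: [[-0.248, 0.969, 0.001], [0.969, 0.248, 0.0], [0.0, 0.001, -1.0]]
force: [-0.4, -0.5, -2.0]
opening: 0.0301
finger_force: 30.0
```

```bash
python3 - <<'E'
from h import *
z=np.load('top0.npz'); p,d=z['p'],z['d']; c=arm.get_calibration('top'); P=cloud(c,d)
H,S,V=cv2.split(cv2.cvtColor(p,cv2.COLOR_RGB2HSV))
# plate front edge: first light pixel per row, z=.020 (top of plate), robust line
pts=np.array([[np.argmax((V[r,385:430]>120)&(S[r,385:430]<90))+385-.5,r] for r in range(178,240)],float)
w=onplane(c,pts,.020)[:,:2]; vx,vy,x0,y0=cv2.fitLine(w.astype(np.float32),cv2.DIST_HUBER,0,.001,.001).ravel()
print('front dir yaw',np.degrees(np.arctan2(vy,vx)),'resid',np.abs((w-[x0,y0])@[-vy,vx]).max())
for nm,sgn in (('a',1),('b',-1)):pass
# side edges at the rows of the plate, via mask extents in edge frame
pl=np.zeros_like(H,bool); pl[155:265,385:470]=1; m=pl&(V>120)&(S<90)
k,l,st,_=cv2.connectedComponentsWithStats(m.astype(np.uint8)); i=1+np.argmax(st[1:,4]); q=np.argwhere(l==i)[:,::-1]
w2=onplane(c,q,.020)[:,:2]-[x0,y0]; t=w2@[vx,vy]; n=w2@[vy,-vx]
sel=(np.abs(n)>.005)&(np.abs(n)<.05); lo,hi=t[sel].min(),t[sel].max(); print('width',hi-lo,'mid',np.array([x0,y0])+(lo+hi)/2*np.array([vx,vy]))
go([.5,.2,.1])
c,p,d=snap('wrist'); save('w3.png',p)
E
```

```text
front dir yaw -12.526446 resid 0.0012845730223391587
width 0.20228168935008117 mid [ 0.56824272 -0.18582972]
t 10.3 pos [0.5274 0.2013 0.1168] yaw 104.37 tilt [ 0.     0.001 -1.   ] shift [ 0.55 -2.69  1.68] turn z None F [-0.4 -0.5 -2. ] open 0.0301 ff 30.0
```

View pics/w3.png

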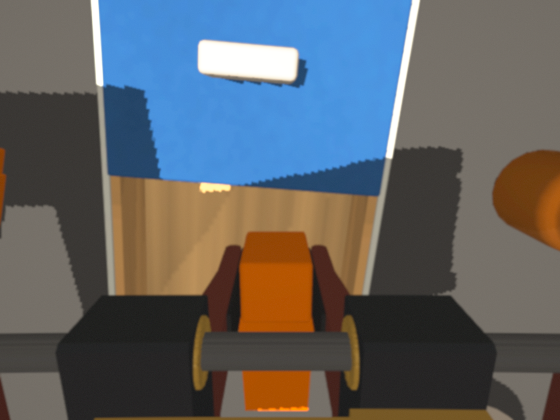

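The block sits squarely between the pads, (277,270), with its tip toward the bottom of the image, and it is clear of the box. The plate's front edge measures 202 mm wide, close to the stated 200, with its middle at (0.568, -0.186).

Emit:
apply_moves:
  deltas:
    - [[0, 0, 6.7], [0, 0, 0], 0]
    - [[0, 0, 6.7], [0, 0, 0], 0]
    - [[0, 0, 6.7], [0, 0, 0], 0]
    - [[0, 0, 6.8], [0, 0, 0], 0]
    - [[0, 0, 0], [-2, 1, 0], 0]

```text
t: 10.85
ee_pos: [0.5317, 0.1806, 0.115]
ee_rot: [[0.218, 0.976, -0.002], [0.976, -0.218, -0.0], [-0.001, -0.002, -1.0]]
force: [0.6, -0.1, -1.7]
opening: 0.0299
finger_force: 30.0
```

Emit:
apply_moves:
  deltas:
    - [[0, 0, 0], [-4, 2.2, 0], 0]
    - [[0, 0, 0], [-4, 2.2, 0], 0]
    - [[0, 0, 0], [-4, 2.2, 0], 0]
    - [[0, 0, 0], [-4, 2.2, 0], 0]
    - [[0, 0, 0], [-3.5, 2, 0], 0]

```text
t: 11.35
ee_pos: [0.5953, -0.0363, 0.1149]
ee_rot: [[0.217, 0.976, -0.002], [0.976, -0.217, 0.0], [-0.0, -0.002, -1.0]]
force: [0.9, 0.2, -1.7]
opening: 0.0298
finger_force: 30.0
```

Emit:
apply_moves:
  deltas:
    - [[0, 0, 0], [-1.4, 0.6, 2], 0]
    - [[0, 0, 0], [0, 0, 2], 0]
    - [[0, 0, 0], [0, 0, 2], 0]
    - [[0, 0, 0], [0, 0, 2], 0]
    - [[0, 0, 0], [0, 0, 0], 0]

```text
t: 11.85
ee_pos: [0.5955, -0.049, 0.0326]
ee_rot: [[0.217, 0.976, -0.007], [0.976, -0.217, 0.001], [-0.001, -0.007, -1.0]]
force: [-0.8, -0.7, -1.7]
opening: 0.0295
finger_force: 30.0
```

```bash
python3 - <<'E'
from h import *
go([.5986,-.0492,.0119],77.5)
c,p,d=snap('top'); save('top1.png',p); np.savez('top1.npz',p=p,d=d)
P=cloud(c,d);H,S,V=cv2.split(cv2.cvtColor(p,cv2.COLOR_RGB2HSV))
pts=np.array([[np.argmax((V[r,370:430]>120)&(S[r,370:430]<90))+370-.5,r] for r in range(178,240)],float)
print(pts[::12].tolist())
c,p,d=snap('side'); save('side1.png',p)
E
```

```text
t 11.8 pos [ 0.5955 -0.049   0.0326] yaw 77.45 tilt [-0.001 -0.007 -1.   ] shift [0.05 0.32 2.06] turn z -0.05 F [-0.8 -0.7 -1.7] open 0.0295 ff 30.0
[[369.5, 178.0], [369.5, 190.0], [384.5, 202.0], [378.5, 214.0], [380.5, 226.0], [384.5, 238.0]]
```

View pics/top1.png

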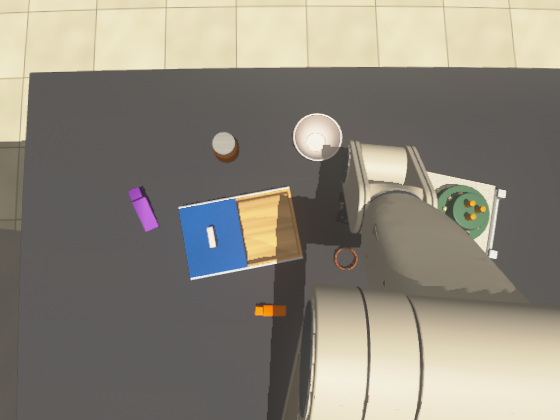

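Cover is open with nothing disturbed. The arm now hides the plate front from above, so I check the side view.

View pics/side1.png

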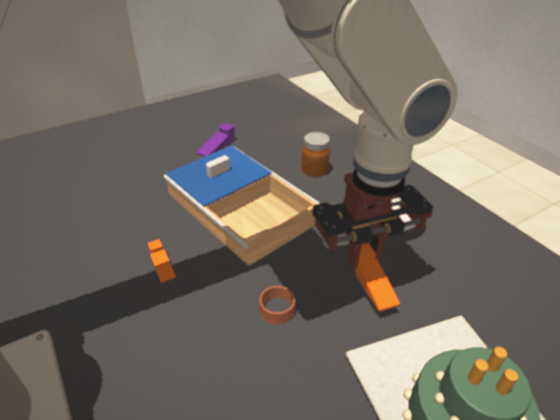

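Emit:
apply_moves:
  deltas:
    - [[0, 0, 0], [0, 0.1, 1], 0]
    - [[0, 0, 0], [0, 0, 0.5], 0]
    - [[0, 0, 0], [0, 0, 0.2], 0]
    - [[0, 0, 0], [0, 0, 0], 0]

```text
t: 12.35
ee_pos: [0.5995, -0.0493, 0.0193]
ee_rot: [[0.217, 0.976, -0.0], [0.976, -0.217, 0.0], [-0.0, -0.0, -1.0]]
force: [-0.7, 0.5, -1.3]
opening: 0.03
finger_force: 30.0
```

```bash
python3 - <<'E'
from h import *
go([.5986,-.0492,.0119],77.5)
E
```

```text
t 12.3 pos [ 0.5995 -0.0493  0.0193] yaw 77.47 tilt [-0. -0. -1.] shift [-0.01 -0.09  0.74] turn z -0.03 F [-0.7  0.5 -1.3] open 0.03 ff 30.0
```

The side view shows the wedge, tip at about (385,305), aimed square at the plate's front edge, (348,358)–(463,320). The arm stands clear of the cake. I set the wedge down now.

Emit:
apply_moves:
  deltas:
    - [[0, 0, 0], [0, -0.1, 0.4], 0]
    - [[0, 0, 0], [0, 0, 0.2], 0]
    - [[0, 0, 0], [0, 0, 0.1], 0]
    - [[0, 0, 0], [0, 0, 0], 0]

```text
t: 12.75
ee_pos: [0.5986, -0.0491, 0.0123]
ee_rot: [[0.217, 0.976, -0.0], [0.976, -0.217, 0.0], [-0.0, -0.0, -1.0]]
force: [0.2, -0.3, -1.6]
opening: 0.0297
finger_force: 30.0
```

Emit:
apply_moves:
  deltas:
    - [[0, 0, 0], [0, 0, 0.1], 0]
    - [[0, 0, 0], [0, 0, 0], 0]

```text
t: 12.95
ee_pos: [0.5988, -0.0491, 0.012]
ee_rot: [[0.217, 0.976, 0.0], [0.976, -0.217, -0.0], [0.0, 0.0, -1.0]]
force: [-2.0, 0.1, 4.3]
opening: 0.03
finger_force: 30.0
```

```bash
python3 - <<'E'
from h import *
go([.5765,-.1483,.0119],77.5)
E
```

```text
t 12.9 pos [ 0.5988 -0.0491  0.012 ] yaw 77.47 tilt [ 0.  0. -1.] shift [-1.016e+01 -3.000e-02  1.000e-02] turn z -0.03 F [-2.   0.1  4.3] open 0.03 ff 30.0
```

Emit:
apply_moves:
  deltas:
    - [[0, 0, 0], [-1.5, 0, 0], 0]
    - [[0, 0, 0], [-1.5, 0, 0], 0]
    - [[0, 0, 0], [-1.5, 0, 0], 0]
    - [[0, 0, 0], [-1.5, 0, 0], 0]
    - [[0, 0, 0], [0, 0, 0], 0]

```text
t: 13.45
ee_pos: [0.5855, -0.1109, 0.012]
ee_rot: [[0.219, 0.976, 0.001], [0.976, -0.219, -0.001], [-0.001, 0.001, -1.0]]
force: [-0.6, -4.4, 6.1]
opening: 0.03
finger_force: 30.0
```

Emit:
apply_moves:
  deltas:
    - [[0, 0, 0], [-0.5, 0, 0], 0]
    - [[0, 0, 0], [-0.5, 0, 0], 0]
    - [[0, 0, 0], [0, 0, 0], 0]

```text
t: 13.75
ee_pos: [0.5836, -0.1194, 0.012]
ee_rot: [[0.218, 0.976, 0.001], [0.976, -0.218, -0.0], [-0.0, 0.001, -1.0]]
force: [-0.2, -0.1, 5.8]
opening: 0.0298
finger_force: 30.0
```

Emit:
apply_moves:
  deltas:
    - [[0, 0, 0], [-0.5, 0, 0], 0]
    - [[0, 0, 0], [-0.5, 0, 0], 0]
    - [[0, 0, 0], [0, 0, 0], 0]

```text
t: 14.05
ee_pos: [0.5816, -0.1284, 0.012]
ee_rot: [[0.218, 0.976, 0.001], [0.976, -0.218, 0.0], [0.001, 0.001, -1.0]]
force: [1.3, 4.6, 6.0]
opening: 0.0296
finger_force: 30.0
```

```bash
python3 - <<'E'
from h import *
go([.5765,-.1483,.0119],77.5)
c,p,d=snap('side'); save('side2.png',cv2.resize(p[240:420,260:560],(800,480)))
c0,p0=c,cv2.cvtColor(cv2.imread('pics/side1.png'),cv2.COLOR_BGR2RGB)
P=cloud(c,d); ok=P[...,2]; m=(ok>.014)&(ok<.04)&(P[...,1]<-.17)&(P[...,0]>.45)&(P[...,0]<.68)&(np.ptp(p,axis=2)<70)&(p.min(2)>90)
q=P[m]; s=np.array([-.2169,-.9762]); x=(q[:,:2]-[.5682,-.1858])@s
for a,b in((0,.015),(.015,.03),(.03,.05)): k=(x>a)&(x<b); print(a,k.sum(),np.median(q[k,2]) if k.any() else None)
E
```

```text
t 14.1 pos [ 0.5816 -0.1284  0.012 ] yaw 77.38 tilt [ 0.001  0.001 -1.   ] shift [-2.05 -0.06  0.01] turn z -0.12 F [1.3 4.6 6. ] open 0.0296 ff 30.0
0 1099 0.023156056745775255
0.015 1243 0.02291960656474512
0.03 1704 0.022598282223943833
```

View pics/side2.png

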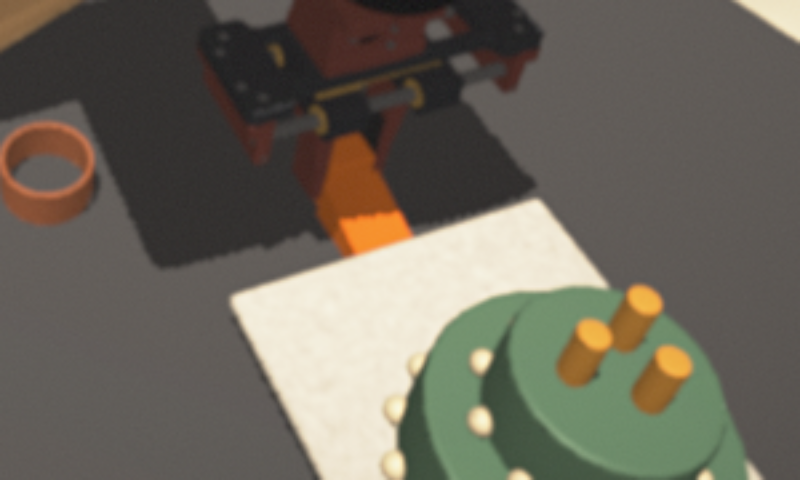

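The wedge enters under the middle of the front edge. Its centre is at about (382,243), against an edge middle of (386,248), and the plate has lifted about 3 mm as predicted. About 2 cm remains.

Emit:
apply_moves:
  deltas:
    - [[0, 0, 0], [-0.5, 0, 0], 0]
    - [[0, 0, 0], [-0.5, 0, 0], 0]
    - [[0, 0, 0], [-0.5, 0, 0], 0]
    - [[0, 0, 0], [-0.3, 0, 0], 0]
    - [[0, 0, 0], [0, 0, 0], 0]

```text
t: 14.6
ee_pos: [0.5776, -0.1457, 0.012]
ee_rot: [[0.218, 0.976, 0.001], [0.976, -0.218, 0.0], [0.001, 0.001, -1.0]]
force: [1.7, 5.2, 4.7]
opening: 0.0304
finger_force: 30.0
```

```bash
cat > m.py <<'E'
from h import *
go([.5765,-.1483,.0119],77.5)
c,p,d=snap('side'); save('side3.png',cv2.resize(p[240:420,260:560],(800,480)))
P=cloud(c,d); ok=P[...,2]; m=(ok>.014)&(ok<.04)&(P[...,1]<-.17)&(P[...,0]>.45)&(P[...,0]<.68)&(np.ptp(p,axis=2)<70)&(p.min(2)>90)
q=P[m]; s=np.array([-.2169,-.9762]); x=(q[:,:2]-[.5682,-.1858])@s
for a,b in((0,.015),(.015,.03),(.03,.05)): k=(x>a)&(x<b); print(a,k.sum(),np.median(q[k,2]) if k.any() else None)
v=P[(np.abs(P[...,0]-.45)<.03)&(np.abs(P[...,1]+.12)<.02)]; print('table z',np.median(v[:,2]))
E
python3 m.py
```

```text
t 14.6 pos [ 0.5776 -0.1457  0.012 ] yaw 77.39 tilt [ 0.001  0.001 -1.   ] shift [-0.27 -0.05  0.01] turn z -0.11 F [1.7 5.2 4.7] open 0.0304 ff 30.0
0 1081 0.02772742958172314
0.015 1262 0.027320999445742622
0.03 1754 0.026699168161395392
table z 0.4128682105308294
```

Emit:
apply_moves:
  deltas:
    - [[0, 0, 0], [0, 0, 0], 0]
    - [[0, 0, 0], [0, 0, 0], 0]
    - [[0, 0, 0], [0, 0, 0], 0]

```text
t: 14.95
ee_pos: [0.5776, -0.1457, 0.012]
ee_rot: [[0.218, 0.976, 0.001], [0.976, -0.218, 0.0], [0.0, 0.001, -1.0]]
force: [0.6, 5.2, 6.4]
opening: 0.0297
finger_force: 30.0
```

```bash
python3 m.py; python3 -c "
from plant import arm; print(arm.job_done())"
```

```text
t 14.9 pos [ 0.5776 -0.1457  0.012 ] yaw 77.40 tilt [ 0.     0.001 -1.   ] shift [-0.28 -0.05  0.01] turn z -0.1 F [0.6 5.2 6.4] open 0.0297 ff 30.0
0 1100 0.02770239777722977
0.015 1268 0.027244508686919133
0.03 1745 0.02665593761523022
table z 0.4125510719436133
the job is handed in; nothing more can be done
None
```

The job is handed in at about 15 s: the cover is open to its end stop, and the orange wedge is still gripped, flat on the worktop under the middle of the plate's front edge, with the plate lifted about 7–8 mm; the judge returned no verdict.

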